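# Open the camera shutter and take the video call

## Robot

A 6-joint arm with a two-finger parallel gripper is mounted at the origin on a cart in front of the work surface, level with it; the furniture and walls round the work are solid. World frame = base frame: x ahead of the robot, y to its left, z up, the work surface at z = 0. Lengths are in m, angles in rad, forces in N, time in s.
With the tool pointing down it reaches from about 0.375 to 0.75 m from the base axis. Payload 9 kg.
Tool frame: the origin (TCP) lies at the very end of the fingers, on their centre line; the grasp point (between the pads) lies 19 mm behind it (bot.grip_point_offset is the distance from the TCP to the grasp point, in m); z points along the fingers, y is the line along which they close (so a half turn about z gives the same grasp; the last joint's range is limited). The gripper opens to 85 mm and grips with 20 to 120 N. Pads are 22 mm wide; open, the fingers measure 114 mm over their backs; the gripper's body (76 mm by 85 mm) begins 54 mm behind the grasp point. The pads swing forward as they close: fully open they stand 13 mm farther back than shut.
Start: joints at [0.884, 0.104, 0.097, 1.564, 0, 1.353], TCP at [0.271, 0.535, 0.194] pointing down, gripper open.
Joint ranges: [-2.99, 2.99], [-0.84, 1.86], [-1.1, 1.16], [-1.84, 2.11], [-1.51, 1.56], [-3.14, 3.14]. Speed limits (rad/s): [2.22, 2.22, 2.57, 3.14, 3.14, 3.14].

## Interface

Orientations are given as a rotation vector (axis times angle).
In Python, from bench import bot gives the robot as it stands. The module is installed in compiled form; this text tells all that it offers.
- The arm moves only by the shell command python3 -m inch 'ROWS' [FORCE]. ROWS is JSON, a list of rows, each a list of 3 entries, a list of its own where there are three numbers: the turn, a rotation vector about the world's x, y, z in degrees, then the shift along the world's x, y, z in m, then the closure, from 0 (fully open) to 1 (shut). In form: [[[rx, ry, rz], [dx, dy, dz], fingers], ...]. A call has 1 to 5 rows; each row shifts and turns the commanded pose from where the row before left it; what a row does not reach is not made up. A row lasts 1/10 s, in which the tool goes at most 50 mm and 8.59 degrees, less where a joint would pass 70% of its speed; a pose out of reach is approached as far as the arm can. A call with a gripper value outside its range is refused whole. The fingers move at their own pace and stop on an object; FORCE is the grip in N (left out, the last holds). Time passes only in rows, so rows that do not move let the fingers close. It gives the time, the measured TCP pose, the force, the opening and the grip force at its end, in the units of the state.
- bot.observe(): the state, without advancing time (a new reading comes with each control period).
- bot.read_camera(name): name is "scene" or "top"; returns (picture, depth): 400x640x3 uint8, red, green, blue; 400x640 float32, m along the optical axis (not along the pixel's ray), 0 where there is no reading.
- bot.camera_params(name): a dict with "camera_matrix" (3x3 intrinsics, pixels), "dist" ([k1, k2, p1, p2, k3] as OpenCV has them; the pictures are not rectified), "position" and "attitude" of the camera in the world. Camera axes: x right, y down, z forward; pixel columns grow to the right and rows downward; lengths in m; the calibration is good to about 2 mm. A picture is of the moment at which its call begins. camera_params takes no time and is no camera call.
- bot.close_job(): hands the job in; it is judged then, once.
The state is a dict: "clock": time; "q": joint angles; "joint_vel": joint speeds; "tau": joint torques, N m; "tcp_pos": TCP position; "tool_rot": TCP orientation; "wrist_force": force on the tool from outside, world axes, zero at the start; "ft_torque": the same for the moment, N m; "gripper_width": finger opening in m; "grip_force": force on a finger pad.
Only numpy, scipy, OpenCV 4.12 (cv2) and the standard library are available. Lean on these libraries where they do the work, as an engineer would, in place of code of your own. Each camera call takes 0.05 s, during which the arm holds its last target. There are 200 camera calls.

## Task

A video call is coming in on the desk console. Slide the flush switch in its recessed slot on the sloping face fully to its left end, so that the shutter uncovers the lens; only then press the round key all the way down and let it come back up, to answer. Leave the things around the console where they stand.

Things in the scene. Friction and masses are not known exactly. Their poses are not given: they have to be found in the camera images.
- console: Grey wedge-shaped video-call console fixed to the desk, 200 mm wide (y), 141 deep (x), 149 high. Origin at desk level, 60 mm behind the face's lower edge; -x is its front (user's side), +y its left as the user sees it. The control face rises to the back at 35 degrees from level: up-slope is (0.819, 0, 0.574), outward normal (-0.574, 0, 0.819) in its frame; it starts 22 mm high and is 108 mm long.
- visor_edge (a point): Middle of the front lower edge of the visor, 143 mm above the desk. The camera head stands upright behind the upper end of the face; the visor at its top, 6 mm thick and as wide as the console, overhangs the face by 30 mm. A gripper coming straight down to the switch would hit it: come in along the face's normal.
- slot_centre (a point): Centre of the switch slot's mouth, in the plane of the control face, 48 mm up the slope, y = +35 mm. The slot runs level along y: 92 mm long, 38 mm wide (up the slope), 18 mm deep.
- switch_well (a point): Centre of the floor of the finger well in the black thumb piece that slides in the slot. The floor is 14 mm under the face. The well is bounded left and right by two cross ribs, 41 mm apart inside, 7 mm thick, 13 mm tall, so 1 mm below the face; up and down the slope by the slot's walls, 38 mm apart. A shut pair of fingertips fits in. Push the left (+y) rib to open.
- switch (a joint): Travel of the thumb piece in m along the console's +y: 0 right end (metal shutter over the lens in the head's dark window), 0.035 left end stop (lens bare; the shutter moves with the switch). Slides with about 2 N of friction and stays where it is left.
- key_top (a point): Centre of the top of the round black answer key, 42 mm in diameter, 10 mm proud of the control face when up, on the right of the face (y = -62 mm, 48 mm up the slope). It is pressed along the face's normal, into the face.
- call_key (a joint): Travel of the key in m: 0 up, 0.006 fully down; its spring takes 1 N at the start and about 4 N fully down, and pushes it up again.
- ink_bottle: Square dark ink bottle, 46 x 46 x 52 mm, loose, left of the console. Origin at the centre of its underside.
- pillar_candle: Red pillar candle, 57 mm across, 114 mm tall, loose, right of the console. Origin at the centre of its underside.
- hourglass: Glass sand timer with a round foot, 61 mm across, 159 mm tall, loose, behind the console. Origin at the centre of its underside.
Not all that is in view belongs to the job. There is more than one size of the console; the job needs the larger.

How it is judged:
On the way, in this order (a step that is already met when the one before it is completed fails the run):
1. the switch is slid to its left end while the key is still up (value of joint switch above 0.031 m and value of joint call_key below 0.0015 m), for 0.2 s.
2. the key is pressed down (value of joint call_key above 0.004 m).
At the end, for the whole second after the job is handed in: The switch stands within 4 mm of its left end (travel over 31 mm of 35), the key has been pressed at least 4 mm of its 6 mm after that and is up again (less than 1.5 mm down) (all of step 1); the robot touches nothing.
It fails at once if the key is pressed more than 2 mm before the shutter is open (switch under 29 mm) (value of joint call_key above 0.002 m and value of joint switch below 0.029 m).
It fails at once if the ink bottle, candle or hourglass is shifted by more than 20 mm or tipped (distance of any of ink_bottle, pillar_candle, hourglass from where it was at the start of the episode above 0.02 m or angle between any of ink_bottle, pillar_candle, hourglass's own z axis and vertical above 0.35 rad).
It also fails if it takes over 38 s, if anything falls off the work surface, if the arm or the gripper's body presses on something with over 40 N, if the wrist force passes 120 N, or if a joint passes its speed limit or range.

## Working session

There is one attempt and no reset: what is moved stays moved. The work goes in short steps, Python scripts to look and compute and a shell command to move; the robot and the scene stay as the last step left them, time stands still between calls to the robot, and variables do not carry over. Pictures are saved under pics/ and viewed, at most 10 in all, crops included, and the job is handed in when it is done.

```bash
mkdir -p pics; cat > h.py <<'E'
import numpy as np, cv2
from bench import bot
from scipy.spatial.transform import Rotation as R
def params(n):
    p=bot.camera_params(n); a=np.array(p["attitude"],float)
    M=a if a.shape==(3,3) else (R.from_rotvec(a).as_matrix() if a.size==3 else R.from_quat(a).as_matrix())
    return np.array(p["camera_matrix"]),np.array(p["dist"]),np.array(p["position"]),M
def pts(n,uv,d):
    K,D,t,M=params(n); uv=np.asarray(uv,np.float64).reshape(-1,1,2)
    r=cv2.undistortPoints(uv,K,D).reshape(-1,2)
    return (np.c_[r,np.ones(len(r))]*np.asarray(d).reshape(-1,1))@M.T+t
def cloud(n,d):
    v,u=np.mgrid[:400,:640]; return pts(n,np.c_[u.ravel(),v.ravel()],d.ravel()).reshape(400,640,3)
E
python3 - <<'E'
from h import *
for n in("scene","top"):
    im,d=bot.read_camera(n); cv2.imwrite(f"pics/{n}0.png",im[:,:,::-1]); np.savez(f"{n}0.npz",im=im,d=d)
    p=bot.camera_params(n); print(n,p["position"],p["attitude"])
print(bot.observe())
E
```

```text
scene [-0.2706796  -0.7095396   0.77552447] [-1.96958035  0.98150078 -0.53668979]
top [ 0.29349501 -0.12700185  1.32045741] [-2.12938623  2.07780726 -0.23066469]
{'clock': 0.1, 'q': array([8.84318492e-01, 1.04627994e-01, 9.64932596e-02, 1.56388477e+00,
       1.17426182e-06, 1.35311125e+00]), 'joint_vel': array([-0.00126027, -0.00089246,  0.00263605,  0.00186283, -0.00125308,
       -0.00161699]), 'tau': array([ 6.74509080e-03, -5.58205426e+01,  5.04719925e+01,  1.29555174e-02,
       -3.06341890e-04,  3.32169509e-05]), 'tcp_pos': array([0.2708376 , 0.53499488, 0.1934773 ]), 'tool_rot': array([-7.29529013e-01, -3.05516369e+00,  1.72724785e-03]), 'wrist_force': array([-0.51713708, -0.39069504, -0.10961033]), 'ft_torque': array([0.01562255, 0.01732106, 0.01173777]), 'grip_force': 0.0, 'gripper_width': 0.08544586064063509}
```

View pics/scene0.png

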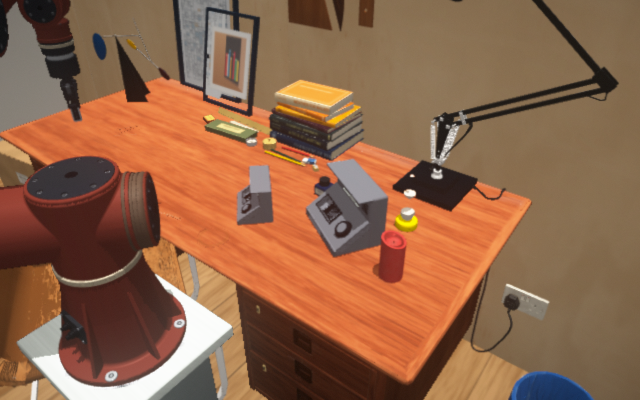

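View pics/top0.png

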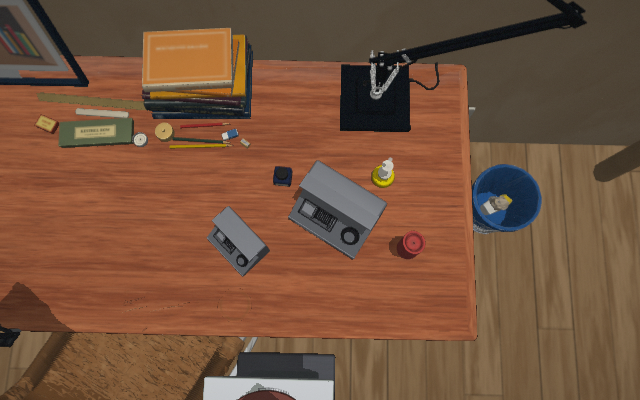

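In the scene view the larger console is at (346,206) and the smaller at (256,197). In the top view they are at (338,210) and (238,240). The larger one fits the job: the ink bottle (283,176), candle (412,243) and hourglass (384,172) stand around it. I'll confirm that in an enlarged crop and measure it.

```bash
python3 - <<'E'
from h import *
z=np.load("top0.npz");im,d=z["im"],z["d"];P=cloud("top",d)
c=im[140:270,265:435,::-1];cv2.imwrite("pics/crop.png",cv2.resize(c,None,fx=4.5,fy=4.5,interpolation=cv2.INTER_CUBIC))
for u,v in [(350,236),(335,226),(345,190),(320,213),(412,243),(283,176),(384,172)]: print(u,v,P[v,u].round(4))
# face plane: grey pixels with z 25..80 mm in console region
sub=np.zeros((400,640),bool);sub[155:262,285:390]=1
hsv=cv2.cvtColor(im,cv2.COLOR_RGB2HSV);grey=(hsv[...,1]<60)&sub&(d>0)
for lo,hi in((.03,.078),(.135,.165)):
    q=P[grey&(P[...,2]>lo)&(P[...,2]<hi)]
    m=np.median(q,0)
    for _ in range(8):
        w,V=np.linalg.eigh(np.cov((q-m).T)); n=V[:,0]*np.sign(V[2,0]); e=(q-m)@n; k=abs(e)<max(.003,1.*np.median(abs(e))); q=q[k]; m=q.mean(0)
    print(lo,len(q),m.round(4),n.round(4),"tilt",np.degrees(np.arccos(n[2])),"yaw",np.degrees(np.arctan2(-n[1],-n[0])))
    print(cv2.minAreaRect((q[:,:2]*1000).astype(np.float32)))
# key: dark blob
dark=((hsv[...,2]<60)&sub).astype(np.uint8)
N,L,S,C=cv2.connectedComponentsWithStats(dark)
for i in range(1,N):
    if S[i,4]>30: print(S[i],C[i].round(1),np.median(P[L==i],0).round(4))
E
```

```text
350 236 [ 0.4983 -0.1936  0.0574]
335 226 [ 0.5244 -0.156   0.0484]
345 190 [ 0.5927 -0.1756  0.15  ]
320 213 [ 0.5588 -0.1172  0.0394]
412 243 [ 0.4783 -0.3409  0.0983]
283 176 [ 0.6515 -0.0196  0.05  ]
384 172 [ 0.6664 -0.2788  0.0576]
0.03 466 [ 0.5281 -0.1527  0.0517] [-0.3741  0.2681  0.8878] tilt 27.403529138289215 yaw -35.627933373399976
((533.7550048828125, -140.7273712158203), (199.64395141601562, 61.720001220703125), 59.07560348510742)
0.135 2148 [ 0.5816 -0.1717  0.149 ] [-0.0034  0.0019  1.    ] tilt 0.2232470950739713 yaw -28.354409080332246
((583.0096435546875, -170.7525634765625), (198.89822387695312, 78.73067474365234), 58.712623596191406)
[285 168   7  19  88] [287.9 176.2] [ 0.6557 -0.031   0.0332]
[298 198  40  34 349] [320.4 215.4] [ 0.5506 -0.1221  0.0429]
[341 226  18  19 187] [350.1 234.6] [ 0.5035 -0.1953  0.0599]
```

View pics/crop.png

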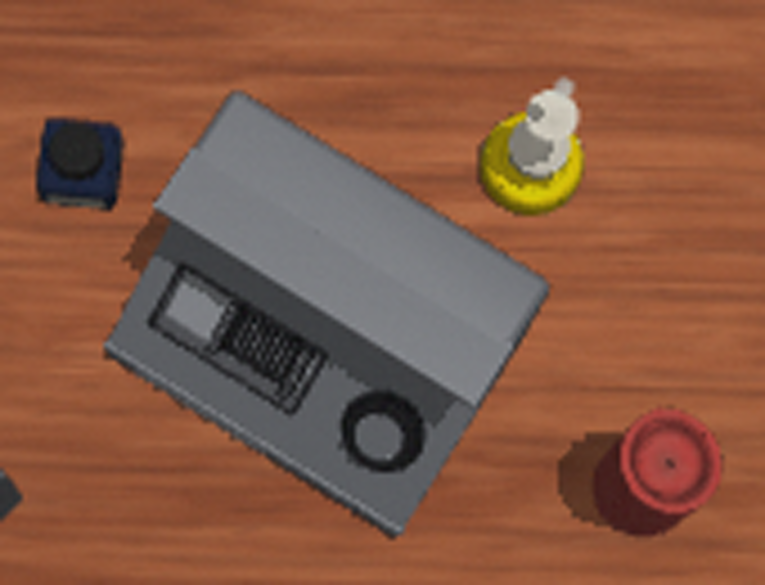

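The crop confirms the larger console: 199 mm wide by depth, yaw about -31°. The black ribbed thumb piece sits at the right of the slot (crop 265,345) and the key is at crop (382,431). I'll cross-check the pose with the scene view.

```bash
python3 - <<'E'
from h import *
yaw=np.radians(-31.1);Rc=R.from_euler('z',yaw).as_matrix();o=np.array([.551,-.152,0])
n=np.array([-.574,0,.819])
for nm,(u0,u1,v0,v1) in {"top":(285,390,155,262),"scene":(300,390,155,255)}.items():
    z=np.load(nm+"0.npz");im,d=z["im"],z["d"];Q=(cloud(nm,d)-o)@Rc
    sub=np.zeros((400,640),bool);sub[v0:v1,u0:u1]=1;sub&=(d>0)
    e=Q@n-.0524; face=sub&(abs(e)<.008)&(Q[...,0]>-.058)&(Q[...,0]<.015)&(abs(Q[...,1])<.095)&(Q[...,2]>.024)
    hs=cv2.cvtColor(im,cv2.COLOR_RGB2HSV)
    g=face&(hs[...,1]<60)&(hs[...,2]>70)
    A=np.c_[Q[g][:,:2],np.ones(g.sum())];c=np.linalg.lstsq(A,Q[g][:,2],rcond=None)[0]
    print(nm,"face e med",np.median(e[g]),g.sum(),"slope fit",c)
    # key top: plane 10 mm up
    k=sub&(abs(e-.010)<.003)&(abs(Q[...,1]+.062)<.03)&(hs[...,2]<200)
    print("key",k.sum(),np.median(Q[k],0),(Q[k].min(0)+Q[k].max(0))/2,np.ptp(Q[k],0))
    # ray-plane: dark ring on plane 10mm up
    v=sub&(Q[...,2]>.139)&(Q[...,2]<.152)
    print("visor x",np.percentile(Q[v][:,0],[0.5,1,99]),"y",np.percentile(Q[v][:,1],[.5,99.5]),"z",np.median(Q[v][:,2]))
    r=cv2.minAreaRect((Q[v][:,:2]*1000).astype(np.float32));print(r)
    # slot floor/wells
    f=sub&(e<-.008)&(e>-.022)&(abs(Q[...,0]+.0207)<.03)&(abs(Q[...,1]-.035)<.06)
    print("recess",f.sum(),Q[f].min(0),Q[f].max(0))
z=np.load("scene0.npz");c=z["im"][155:255,295:395,::-1];cv2.imwrite("pics/crop2.png",cv2.resize(c,None,fx=6,fy=6,interpolation=cv2.INTER_CUBIC))
E
```

```text
top face e med 0.00038584976927049514 865 slope fit [ 0.68182211 -0.00547941  0.06364079]
key 163 [-0.02617605 -0.06199787  0.05841239] [-0.05639788 -0.06146453  0.03532116] [0.10699183 0.05882504 0.07075064]
visor x [-0.00170281 -0.00134606  0.07666301] y [-0.09810465  0.09929396] z 0.14869156901421465
((83.85819244384766, 0.9327239990234375), (200.2211151123047, 172.2675018310547), 89.87731170654297)
recess 352 [-0.03163544 -0.00835606  0.0232274 ] [-0.00124559  0.08307225  0.04897656]
scene face e med -0.0005009137434630676 1186 slope fit [ 0.69061983 -0.00523898  0.06309667]
key 180 [-0.0216153  -0.06117452  0.06030076] [-0.00457946 -0.06245856  0.07410012] [0.07266056 0.05711879 0.0557743 ]
visor x [0.00014616 0.00038895 0.0767059 ] y [-0.09865404  0.0991211 ] z 0.14967805315175942
((38.96704864501953, 1.1966018676757812), (203.33645629882812, 79.25577545166016), 89.04302978515625)
recess 211 [-0.02966107  0.00424292  0.02274806] [0.00633189 0.08826436 0.05295426]
```

View pics/crop2.png

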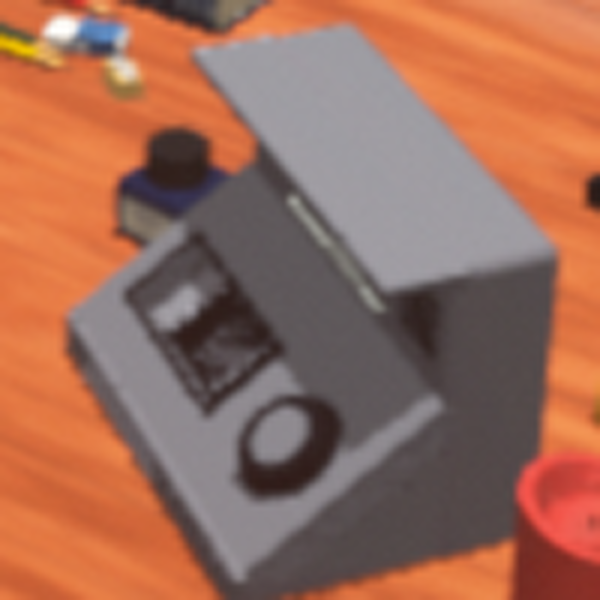

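The scene view agrees to about 2 mm. Thumb piece is at the right end and the shutter strip shows under the visor. Next I'll work out the targets.

```bash
cat >> h.py <<'E'
Rc=R.from_euler('z',-31.1,degrees=True).as_matrix();o=np.array([.551,-.152,0])
def W(s,y,h): # s up slope, y, h above face -> world
    return o+Rc@(np.array([-.06,0,.022])+s*np.array([.819,0,.574])+np.array([0,y,0])+h*np.array([-.574,0,.819]))
def loc(p):
    q=Rc.T@(np.asarray(p)-o)-[-.06,0,.022]; return np.array([q@[.819,0,.574],q[1],q@[-.574,0,.819]])*1000
def goal(sg):
    z=Rc@[.574,0,-.819]; z/=np.linalg.norm(z); y=sg*Rc[:,1]; return R.from_matrix(np.c_[np.cross(y,z),y,z])
def st(sg,tgt=None):
    b=bot.observe();r=R.from_rotvec(b["tool_rot"])
    print("t",b["clock"],"tcp",b["tcp_pos"].round(4),"loc s,y,h mm",loc(b["tcp_pos"]).round(1),"rot left deg",np.degrees((goal(sg)*r.inv()).as_rotvec()).round(2),"F local",(Rc.T@b["wrist_force"]).round(1),"w",round(b["gripper_width"],4),"q",b["q"].round(2))
    if tgt: print("shift to",tgt,(W(*tgt)-b["tcp_pos"]).round(4))
E
python3 - <<'E'
from h import *
st(1,(.048,.0175,.12));st(-1)
print("n,y dirs world",(W(0,0,1)-W(0,0,0)).round(3),(W(0,1,0)-W(0,0,0)).round(3),"upslope",(W(1,0,0)-W(0,0,0)).round(3))
E
```

```text
t 0.1 tcp [0.2708 0.535  0.1935] loc s,y,h mm [-339.5  443.5  447.4] rot left deg [-16.92 -30.69  -4.09] F local [-0.2 -0.6 -0.1] w 0.0854 q [0.88 0.1  0.1  1.56 0.   1.35]
shift to (0.048, 0.0175, 0.12) [ 0.2125 -0.6257 -0.0456]
t 0.1 tcp [0.2708 0.535  0.1935] loc s,y,h mm [-339.5  443.5  447.4] rot left deg [-46.27  25.74 167.78] F local [-0.2 -0.6 -0.1] w 0.0854 q [0.88 0.1  0.1  1.56 0.   1.35]
n,y dirs world [-0.491  0.296  0.819] [0.517 0.856 0.   ] upslope [ 0.701 -0.423  0.574]
```

```bash
python3 -m inch '[[[0,0,0],[0.013,-0.03,0.02],1],[[0,0,0],[0.013,-0.039,0.02],1],[[0,0,0],[0.013,-0.039,0.02],1],[[0,0,0],[0.013,-0.039,0.02],1],[[0,0,0],[0.013,-0.039,0.02],1]]' 40
python3 -m inch '[[[-3.4,-6.1,-0.8],[0.013,-0.039,0],1],[[-3.4,-6.1,-0.8],[0.013,-0.039,0],1],[[-3.4,-6.1,-0.8],[0.013,-0.039,0],1],[[-3.4,-6.1,-0.8],[0.013,-0.039,0],1],[[-3.4,-6.1,-0.8],[0.013,-0.039,0],1]]'
python3 -c "
from h import *
st(1,(.048,.0175,.12))"
```

```text
clock: 0.6
tcp_pos: [0.3361, 0.3477, 0.2947]
tool_rot: [-0.729, -3.056, 0.0]
wrist_force: [1.5, -0.1, 0.5]
gripper_width: 0.0121
grip_force: 0.0
clock: 1.1
tcp_pos: [0.4015, 0.153, 0.2946]
tool_rot: [0.68, 2.449, -0.218]
wrist_force: [1.9, 1.3, 2.1]
gripper_width: -0.0001
grip_force: 0.0
t 1.1 tcp [0.4015 0.153  0.2946] loc s,y,h mm [-28.2 183.9 352.7] rot left deg [ 0.19  0.09 -0.04] F local [0.9 2.1 2.1] w -0.0001 q [ 0.44 -0.84 -0.59  1.45 -0.5   0.89]
shift to (0.048, 0.0175, 0.12) [ 0.0818 -0.2437 -0.1468]
```

```bash
python3 -m inch '[[[0,0,0],[0.012,-0.037,0],1],[[0,0,0],[0.012,-0.037,-0.02],1],[[0,0,0],[0.012,-0.037,-0.02],1],[[0,0,0],[0.012,-0.037,-0.02],1],[[0,0,0],[0.012,-0.037,-0.02],1]]'
python3 -m inch '[[[0,0,0],[0.011,-0.03,-0.02],1],[[0,0,0],[0.011,-0.03,-0.02],1],[[0,0,0],[0,0,-0.014],1],[[0,0,0],[0,0,-0.012],1],[[0,0,0],[0,0,0],1]]'
python3 -c "
from h import *
st(1,(.048,.0175,.03))"
```

```text
clock: 1.6
tcp_pos: [0.5045, 0.0049, 0.2281]
tool_rot: [0.716, 2.493, -0.279]
wrist_force: [0.4, 1.8, 0.2]
gripper_width: 0.0001
grip_force: 0.0
clock: 2.1
tcp_pos: [0.5293, -0.0516, 0.1614]
tool_rot: [0.718, 2.499, -0.283]
wrist_force: [-0.5, -0.2, -0.0]
gripper_width: -0.0001
grip_force: 0.0
t 2.1 tcp [ 0.5293 -0.0516  0.1614] loc s,y,h mm [ 71.5  74.7 120.1] rot left deg [ 1.26 -3.89  1.94] F local [-0.3 -0.4 -0. ] w -0.0001 q [-0.18 -0.84 -0.84  1.06 -0.25  0.31]
shift to (0.048, 0.0175, 0.03) [-0.0017 -0.0658 -0.0872]
```

```bash
python3 -m inch '[[[0,0,0],[-0.01,-0.02,-0.005],1],[[0,0,0],[-0.01,-0.02,-0.005],1],[[0,0,0],[0,-0.015,-0.01],1],[[0,0,0],[0,-0.01,-0.015],1],[[0,0,0],[0,0,-0.01],1]]'
python3 -c "
from h import *
st(1,(.048,.0175,.03))"
```

```text
clock: 2.6
tcp_pos: [0.5309, -0.1146, 0.1198]
tool_rot: [0.729, 2.514, -0.293]
wrist_force: [-0.5, 0.4, 0.1]
gripper_width: 0.0
grip_force: 0.0
t 2.6 tcp [ 0.5309 -0.1146  0.1198] loc s,y,h mm [75.4 21.7 66.6] rot left deg [ 1.26 -4.94  2.41] F local [-0.7  0.1  0.1] w 0.0 q [-0.34 -0.84 -0.91  0.98 -0.18  0.18]
shift to (0.048, 0.0175, 0.03) [-0.0034 -0.0028 -0.0457]
```

```bash
python3 -m inch '[[[0,0,0],[-0.002,0,-0.015],1],[[0,0,0],[-0.002,0,-0.015],1],[[0,0,0],[0,-0.002,-0.01],1],[[0,0,0],[0,0,0],1]]'
python3 -c "
from h import *
st(1,(.048,.0175,.015))"
```

```text
clock: 3.0
tcp_pos: [0.5283, -0.1159, 0.0771]
tool_rot: [0.731, 2.52, -0.294]
wrist_force: [-0.0, 0.3, -0.2]
gripper_width: 0.0004
grip_force: 0.0
t 3.0 tcp [ 0.5283 -0.1159  0.0771] loc s,y,h mm [49.6 19.1 32.5] rot left deg [ 1.19 -5.27  2.43] F local [-0.2  0.3 -0.2] w 0.0004 q [-0.34 -0.84 -0.98  0.91 -0.18  0.17]
shift to (0.048, 0.0175, 0.015) [ 0.0067 -0.0059 -0.0152]
```

```bash
python3 - <<'E'
from h import *
o2=[]
for n,(u,v) in {"top":(270,140),"scene":(280,120)}.items():
    im,d=bot.read_camera(n); o2.append(cv2.resize(im[v:v+130,u:u+130,::-1],(400,400),interpolation=cv2.INTER_CUBIC))
cv2.imwrite("pics/a.png",np.hstack(o2))
E
```

```text
(no output)
```

View pics/a.png

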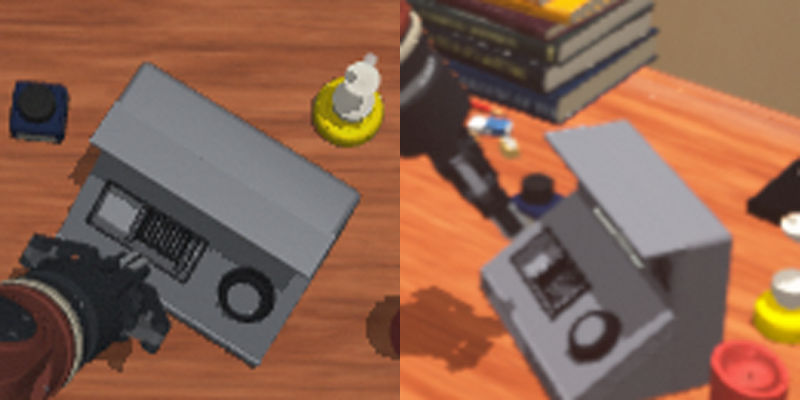

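The left panel shows fingertips near crop (135,262) and the right near (520,225), which looks farther left than the reading says. I'll project the TCP and well to check.

```bash
python3 - <<'E'
from h import *
b=bot.observe();T=R.from_rotvec(b["tool_rot"]).as_matrix();p=b["tcp_pos"]
print("finger dir",T[:,2])
for n,(u,v) in {"top":(270,140),"scene":(280,120)}.items():
    K,D,t,M=params(n)
    for nm,x in dict(tcp=p,back50=p-.05*T[:,2],well=W(.048,.0175,-.014),key=W(.048,-.062,.01),slotL=W(.048,.081,0),slotR=W(.048,-.011,0)).items():
        uv=cv2.projectPoints((M.T@(x-t))[None],np.zeros(3),np.zeros(3),K,D)[0].ravel()
        print(n,nm,uv.round(1),"crop",((uv-[u,v])*400/130).round(0))
E
```

```text
finger dir [ 0.4032364  -0.33381926 -0.85203586]
top tcp [319.4 221.4] crop [152. 250.]
top back50 [312.1 226.2] crop [129. 265.]
top well [325.1 216.9] crop [170. 237.]
top key [349.1 236.7] crop [243. 298.]
top slotL [302.4 205.5] crop [100. 201.]
top slotR [333.  224.6] crop [194. 260.]
scene tcp [324.9 204.6] crop [138. 260.]
scene back50 [314.8 192. ] crop [107. 222.]
scene well [333.6 216. ] crop [165. 295.]
scene key [341.2 228.6] crop [188. 334.]
scene slotL [321.8 200.3] crop [129. 247.]
scene slotR [335.2 219.2] crop [170. 305.]
```

```bash
python3 -m inch '[[[0,0,0],[0.004,-0.004,-0.008],1],[[0,0,0],[0.004,-0.003,-0.008],1],[[0,0,0],[0.004,-0.002,-0.008],1],[[0,0,0],[0,0,0],1]]'
python3 - <<'E'
from h import *
st(1,(.048,.0175,-.01))
im,d=bot.read_camera("scene");cv2.imwrite("pics/b.png",cv2.resize(im[165:245,285:385,::-1],(750,600),interpolation=cv2.INTER_CUBIC))
E
```

```text
clock: 3.5
tcp_pos: [0.5406, -0.1257, 0.0533]
tool_rot: [0.732, 2.519, -0.295]
wrist_force: [-0.5, -0.1, -0.9]
gripper_width: 0.0
grip_force: 0.0
t 3.5 tcp [ 0.5406 -0.1257  0.0533] loc s,y,h mm [48.7 17.2  4.1] rot left deg [ 1.18 -5.27  2.5 ] F local [-0.3 -0.3 -0.9] w 0.0 q [-0.36 -0.76 -0.98  0.83 -0.17  0.16]
shift to (0.048, 0.0175, -0.01) [ 0.0066 -0.0036 -0.0119]
```

View pics/b.png

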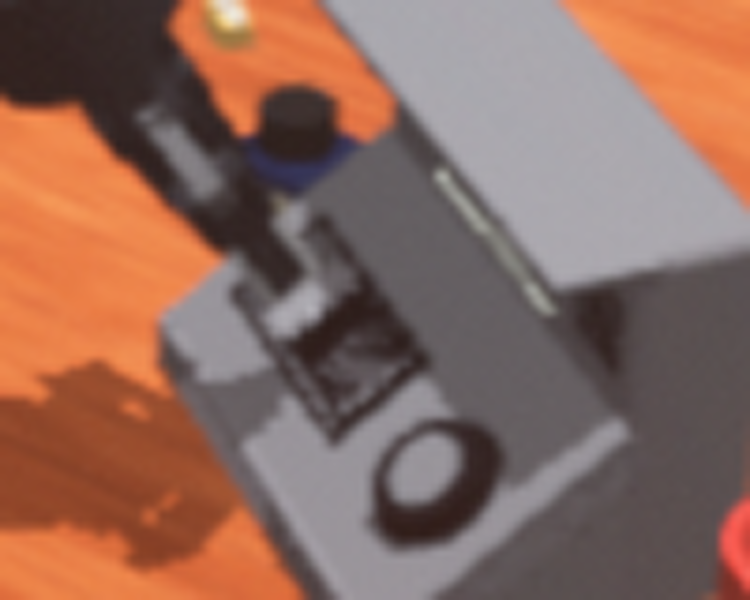

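The finger's dark end is near crop (285,285), and a light patch at (300,310) could be either slot floor or fingertip. A diff against the first picture should settle it.

```bash
python3 - <<'E'
from h import *
b=bot.observe();T=R.from_rotvec(b["tool_rot"]).as_matrix();p=b["tcp_pos"]
for n in("scene","top"):
    z=np.load(n+"0.npz");im,d=bot.read_camera(n);P=cloud(n,d)
    ch=(z["d"]-d>.008)&(d>0)&(z["d"]>0)
    q=(P[ch]-p)@T; k=(abs(q[:,:2])<.03).all(1)&(abs(q[:,2])<.06);v,u=np.nonzero(ch);q=q[k];u=u[k];v=v[k]
    i=np.argsort(-q[:,2])[:6];print(n,k.sum());print(np.c_[u,v,(q*1000).round(1)][i])
    m=(q[:,2]>-.03);print("near-tip bbox mm",(q[m].min(0)*1000).round(1),(q[m].max(0)*1000).round(1))
    K,D,t,M=params(n);print("tcp px",cv2.projectPoints((M.T@(p-t))[None],np.zeros(3),np.zeros(3),K,D)[0].ravel())
E
```

```text
scene 58
[[334.  209.  -11.8  18.   13.5]
 [334.  218.    1.3 -24.1   4.5]
 [337.  215.   -9.4 -24.2   2.6]
 [330.  206.   -8.2  23.9   2. ]
 [325.  203.   -3.7  -3.4 -35.5]
 [326.  202.   -7.3  -4.1 -36.6]]
near-tip bbox mm [-11.8 -24.2   2. ] [ 1.3 23.9 13.5]
tcp px [330.2791934  211.89817205]
top 37
[[314.  217.   13.9  25.2  10.8]
 [330.  223.   -0.6 -20.1   1.4]
 [327.  226.   10.7 -17.4   1.2]
 [331.  222.   -4.5 -21.1   1. ]
 [322.  208.  -24.   15.8  -2.9]
 [322.  221.   -9.1  -7.2 -38. ]]
near-tip bbox mm [-24.  -21.1  -2.9] [13.9 25.2 10.8]
tcp px [323.14438612 218.93232547]
```

```bash
python3 - <<'E'
from h import *
z=np.load("scene0.npz");im,d=bot.read_camera("scene")
sl=np.s_[196:222:2,314:346:2]
print("depth zero now",(d[sl]==0).sum(),"before",(z["d"][sl]==0).sum())
print("ddepth mm (rows 196.., cols 314..)");print(((z["d"]-d)[sl]*1000).round().astype(int))
print("colour diff");print(np.abs(im.astype(int)-z["im"]).sum(2)[sl])
E
```

```text
depth zero now 1 before 3
ddepth mm (rows 196.., cols 314..)
[[  255   226   201   112   107    99     7     1     5     6     2    -3
      7     2     0    -5]
 [    2   191   123   110   103    93    89    -5     5     2    -1     2
     -1     4    -2    -1]
 [-1371     1    95    96    85    96    97    -3     0     0    -3     2
      8    -2    -1    -3]
 [    5 -1297    -3    86   103   100    -4    -4     1     1     6    -1
      3     1    -1    -3]
 [    5    -1     3     4    92    -5     0    -2    -3    -2     8    -6
      4    -2     4    -1]
 [    1     2     1     2    -4    -4    -3     1     5     4    -6     0
      3     1    -1     2]
 [  -10    -2     1    -6     3    -6    -1     0     7  1262    -7    -2
      0    -4    -1    -3]
 [   -1     2     3     1    -6    -4    -1     2     3     1    -8     0
  -1248    -6    -3    -5]
 [    2    -4     3    -2    -7     0     3    -1     2    -5     2    -6
     -5    -1     1     4]
 [    0    -7     2     1     7     1    -3     1    -6    -1     3     2
      5    -2     5    -4]
 [    0     7     2     4    
[... 458 characters left out ...]
  10  20  19  22  16  18  21]
 [ 23  20  63  26  86  17  44  18  18  10  11  21  16  17  22  17]
 [ 23   8  13  45  26  32  29  27  17   9   3  13  18  20  24  19]
 [ 30  24  12  27  32  29  29  17   4   2   3   3  17  16  20  20]
 [ 29  27  16  23  28  29  15   5   3   6   9   8   9  16  22  23]
 [ 27  27  25  17  20  16   2   2   9  14  11   7   6  13  22  23]
 [ 28  29  25  18   3   8   5   5  17  11   7   8  13   4  14  17]
 [ 26   5 116 116  74   7   9  17  13  15  16  26   7  11  20  19]
 [122 120 134 136 120  14  15   2   8  15  18  12  17  34  26  20]
 [132 133 131 132  53  19  15  11  13  19  10  22  34  33  30  22]
 [ 77 141 134 103  18  29  19  12  15  11  16  28  26  24  31  28]]
```

The visible fingers end about 36 mm behind the reported TCP in both views. I'll descend in small steps and feel for the floor.

```bash
python3 -m inch '[[[0,0,0],[0.0033,-0.0018,-0.006],1],[[0,0,0],[0.0033,-0.0018,-0.006],1],[[0,0,0],[0,0,0],1]]'
python3 -m inch '[[[0,0,0],[0.001,-0.0006,-0.0016],1],[[0,0,0],[0.001,-0.0006,-0.0016],1],[[0,0,0],[0,0,0],1]]'
python3 - <<'E'
from h import *
st(1,(.048,.0175,-.012))
b=bot.observe();T=R.from_rotvec(b["tool_rot"]).as_matrix();p=b["tcp_pos"]
z=np.load("scene0.npz");im,d=bot.read_camera("scene");P=cloud("scene",d)
ch=(z["d"]-d>.03)&(z["d"]-d<.5)&(d>0);q=(P-p)@T*1000
for lo in range(-160,0,10):
    m=ch&(q[...,2]>lo)&(q[...,2]<=lo+10)&(abs(q[...,0])<80)&(abs(q[...,1])<80)
    if m.sum()>1: print(lo,m.sum(),q[m].min(0).round(),q[m].max(0).round())
E
```

```text
clock: 4.0
tcp_pos: [0.5475, -0.1293, 0.0421]
tool_rot: [0.732, 2.518, -0.294]
wrist_force: [-0.5, -1.1, 0.5]
gripper_width: -0.0001
grip_force: 0.0
clock: 4.3
tcp_pos: [0.5499, -0.1305, 0.0401]
tool_rot: [0.731, 2.517, -0.295]
wrist_force: [-0.6, -0.2, 0.2]
gripper_width: 0.0001
grip_force: 0.0
t 4.3 tcp [ 0.5499 -0.1305  0.0401] loc s,y,h mm [ 49.7  17.8 -12.7] rot left deg [ 1.23 -5.13  2.48] F local [-0.4 -0.4  0.2] w 0.0001 q [-0.36 -0.71 -0.98  0.78 -0.17  0.16]
shift to (0.048, 0.0175, -0.012) [-0.0016  0.0006 -0.0004]
-160 37 [ -14.  -42. -160.] [   8.  -26. -150.]
-150 64 [ -22.  -47. -150.] [  16.    9. -140.]
-140 71 [ -22.  -59. -140.] [  16.   13. -130.]
-130 74 [ -21.  -63. -130.] [  16.  -13. -120.]
-120 33 [ -20.  -57. -120.] [  13.  -13. -110.]
-110 41 [ -20.  -50. -110.] [  14.    9. -100.]
-100 11 [ -15.  -43. -100.] [  9. -27. -91.]
-90 18 [-16. -34. -90.] [  7.   4. -84.]
-80 4 [ -7. -14. -72.] [  2. -12. -70.]
-70 21 [-14. -16. -68.] [  8.  -4. -60.]
-60 30 [-14. -15. -60.] [  7.   4. -50.]
-50 22 [-14. -14. -50.] [  8.  -2. -40.]
-40 5 [-12.  -7. -39.] [  4.  -1. -35.]
```

The gripper body also starts about 36 mm behind where it should. So the whole tool sits about 36 mm back along its axis from the reported TCP. I'll work with the seen tip.

```bash
cat >> h.py <<'E'
def tip(tgt=None,off=(-.003,0,-.036)):
    b=bot.observe();T=R.from_rotvec(b["tool_rot"]).as_matrix();x=b["tcp_pos"]+T@np.array(off)
    print("tip loc",loc(x).round(1),"tool dirs local(x,y,z):",(Rc.T@T).round(2).tolist())
    if tgt: print("tip shift",(W(*tgt)-x).round(4))
E
python3 -c "
from h import *
tip((.048,.0175,.006))"
```

```text
tip loc [55.  20.6 23.1] tool dirs local(x,y,z): [[-0.85, 0.04, 0.52], [0.0, 1.0, -0.08], [-0.52, -0.07, -0.85]]
tip shift [ 0.0018 -0.0048 -0.018 ]
```

```bash
python3 -m inch '[[[0.6,-2.5,1.2],[0,-0.002,-0.002],1],[[0.6,-2.5,1.2],[0,-0.002,-0.002],1],[[0,0,0],[0,0,0],1]]'
python3 -c "
from h import *
st(1);tip((.048,.0175,.006))"
```

```text
clock: 4.65
tcp_pos: [0.5577, -0.136, 0.0336]
tool_rot: [0.686, 2.455, -0.22]
wrist_force: [0.8, -0.8, -0.2]
gripper_width: 0.0004
grip_force: 0.0
t 4.65 tcp [ 0.5577 -0.136   0.0336] loc s,y,h mm [ 53.7  17.2 -23.5] rot left deg [ 0.05 -0.29  0.21] F local [ 1.1 -0.2 -0.2] w 0.0004 q [-0.42 -0.84 -1.09  0.71 -0.07  0.1 ]
tip loc [56.9 17.4 12.5] tool dirs local(x,y,z): [[-0.82, 0.0, 0.57], [0.0, 1.0, -0.0], [-0.57, -0.0, -0.82]]
tip shift [-0.003   0.0019 -0.0104]
```

```bash
python3 -m inch '[[[0.8,1.3,0],[-0.001,0.001,-0.004],1],[[0.8,1.3,0],[-0.001,0.001,-0.003],1],[[0,0,0],[0,0,0],1]]'
python3 - <<'E'
from h import *
st(1);tip((.048,.0175,-.008))
im,d=bot.read_camera("scene");im2,_=bot.read_camera("top")
cv2.imwrite("pics/c.png",np.hstack([cv2.resize(i[v:v+80,u:u+80,::-1],(400,400),interpolation=cv2.INTER_CUBIC) for i,u,v in((im,300,165),(im2,285,170))]))
E
```

```text
clock: 4.95
tcp_pos: [0.555, -0.1331, 0.0257]
tool_rot: [0.701, 2.508, -0.204]
wrist_force: [0.7, -0.8, -0.5]
gripper_width: 0.0003
grip_force: 0.0
t 4.95 tcp [ 0.555  -0.1331  0.0257] loc s,y,h mm [ 46.   18.2 -27.8] rot left deg [-1.57 -3.07  0.2 ] F local [ 1.  -0.3 -0.5] w 0.0003 q [-0.42 -0.75 -1.03  0.74 -0.07  0.1 ]
tip loc [51.2 18.4  8. ] tool dirs local(x,y,z): [[-0.85, 0.0, 0.52], [0.0, 1.0, -0.01], [-0.52, -0.0, -0.85]]
tip shift [ 0.0052 -0.0042 -0.0149]
```

View pics/c.png

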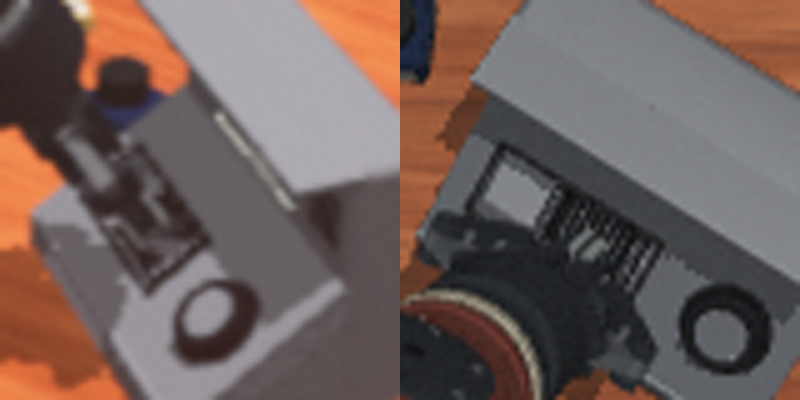

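The tips now stand over the well: (590,245) in the right panel, between the ribs at about 555 and 640. Going in.

```bash
python3 -m inch '[[[0,0,0],[0.0017,-0.0014,-0.005],1],[[0,0,0],[0.0017,-0.0014,-0.005],1],[[0,0,0],[0,0,0],1]]'
python3 -m inch '[[[0,0,0],[0.0012,-0.001,-0.0025],1],[[0,0,0],[0.0012,-0.001,-0.0025],1],[[0,0,0],[0,0,0],1]]'
python3 -c "
from h import *
st(1);tip((.048,.0175,-.008))"
```

```text
clock: 5.35
tcp_pos: [0.5579, -0.1357, 0.0142]
tool_rot: [0.7, 2.509, -0.203]
wrist_force: [-0.1, 0.6, -0.6]
gripper_width: 0.0
grip_force: 0.0
clock: 5.65
tcp_pos: [0.5608, -0.1379, 0.0102]
tool_rot: [0.7, 2.508, -0.203]
wrist_force: [0.5, -1.3, -0.4]
gripper_width: 0.0
grip_force: 0.0
t 5.65 tcp [ 0.5608 -0.1379  0.0102] loc s,y,h mm [ 43.2  17.1 -44.8] rot left deg [-1.58 -3.02  0.17] F local [ 1.1 -0.8 -0.4] w 0.0 q [-0.43 -0.7  -1.03  0.69 -0.06  0.1 ]
tip loc [48.4 17.3 -9. ] tool dirs local(x,y,z): [[-0.85, 0.0, 0.52], [0.0, 1.0, -0.0], [-0.52, -0.0, -0.85]]
tip shift [-0.0006  0.0006  0.0006]
```

```bash
python3 -m inch '[[[0,0,0],[0.0041,0.0068,0],1],[[0,0,0],[0.0041,0.0068,0],1],[[0,0,0],[0.0031,0.0051,0],1],[[0,0,0],[0.0031,0.0051,0],1],[[0,0,0],[0,0,0],1]]'
python3 -c "
from h import *
st(1);tip((.048,.058,-.009))"
python3 -m inch '[[[0,0,0],[0.0025,0.0043,0],1],[[0,0,0],[0.002,0.0034,0],1],[[0,0,0],[0.0015,0.0026,0],1],[[0,0,0],[0,0,0],1]]'
python3 -c "
from h import *
st(1);tip((.048,.058,-.009))"
```

```text
clock: 6.15
tcp_pos: [0.576, -0.1131, 0.011]
tool_rot: [0.698, 2.507, -0.202]
wrist_force: [-0.6, 1.6, 4.0]
gripper_width: 0.0005
grip_force: 1.9
t 6.15 tcp [ 0.576  -0.1131  0.011 ] loc s,y,h mm [ 43.9  46.3 -44.2] rot left deg [-1.58 -2.96  0.08] F local [-1.3  1.1  4. ] w 0.0005 q [-0.36 -0.64 -0.99  0.67 -0.1   0.16]
tip loc [49.  46.4 -8.4] tool dirs local(x,y,z): [[-0.85, 0.0, 0.53], [-0.0, 1.0, -0.0], [-0.53, -0.0, -0.85]]
tip shift [ 0.0056  0.0102 -0.001 ]
clock: 6.55
tcp_pos: [0.5818, -0.1034, 0.0109]
tool_rot: [0.699, 2.507, -0.203]
wrist_force: [-1.6, 0.8, 5.0]
gripper_width: 0.0
grip_force: 1.8
t 6.55 tcp [ 0.5818 -0.1034  0.0109] loc s,y,h mm [ 43.8  57.5 -44.2] rot left deg [-1.57 -2.96  0.13] F local [-1.8 -0.1  5. ] w 0.0 q [-0.33 -0.61 -0.97  0.66 -0.12  0.18]
tip loc [48.9 57.6 -8.5] tool dirs local(x,y,z): [[-0.85, 0.0, 0.53], [0.0, 1.0, -0.0], [-0.53, -0.0, -0.85]]
tip shift [-0.0002  0.0006 -0.001 ]
```

```bash
python3 -m inch '[[[0,0,0],[-0.0005,0.0003,0.0012],1],[[0,0,0],[0.001,0.0017,0],1],[[0,0,0],[0.001,0.0017,0],1],[[0,0,0],[0,0,0],1]]'
python3 - <<'E'
from h import *
st(1);tip()
im,d=bot.read_camera("scene");im2,_=bot.read_camera("top")
cv2.imwrite("pics/d.png",np.hstack([cv2.resize(i[v:v+80,u:u+80,::-1],(400,400),interpolation=cv2.INTER_CUBIC) for i,u,v in((im,300,165),(im2,285,170))]))
E
```

```text
clock: 6.95
tcp_pos: [0.5825, -0.0999, 0.0113]
tool_rot: [0.7, 2.508, -0.203]
wrist_force: [-1.7, -0.9, 1.2]
gripper_width: -0.0
grip_force: 0.8
t 6.95 tcp [ 0.5825 -0.0999  0.0113] loc s,y,h mm [ 43.   60.9 -43.2] rot left deg [-1.58 -3.05  0.16] F local [-1.  -1.6  1.2] w -0.0 q [-0.32 -0.6  -0.97  0.67 -0.12  0.19]
tip loc [48.2 61.1 -7.4] tool dirs local(x,y,z): [[-0.85, 0.0, 0.52], [0.0, 1.0, -0.0], [-0.52, -0.0, -0.85]]
```

View pics/d.png

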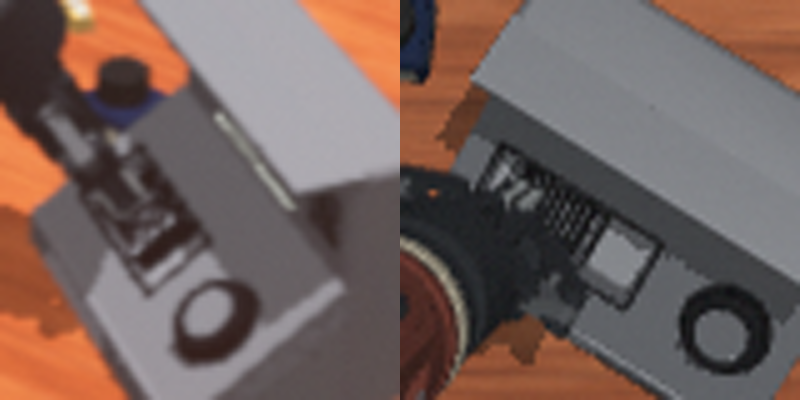

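The switch has gone left: its right end is at (590,240) and the slot floor is bare on the right. I'll push on until the end stop answers.

```bash
python3 -m inch '[[[0,0,0],[0.001,0.0017,0],1],[[0,0,0],[0.001,0.0017,0],1],[[0,0,0],[0,0,0],1]]'
python3 -c "
from h import *
st(1)"
python3 -m inch '[[[0,0,0],[0.001,0.0017,0],1],[[0,0,0],[0.0005,0.0008,0],1],[[0,0,0],[0,0,0],1],[[0,0,0],[0,0,0],1]]'
python3 -c "
from h import *
st(1);tip()"
```

```text
clock: 7.35
tcp_pos: [0.5847, -0.0964, 0.0115]
tool_rot: [0.7, 2.508, -0.203]
wrist_force: [-1.3, -2.2, -0.7]
gripper_width: -0.0
grip_force: 0.7
t 7.35 tcp [ 0.5847 -0.0964  0.0115] loc s,y,h mm [ 43.3  65.  -43.1] rot left deg [-1.58 -3.02  0.15] F local [ 0.  -2.5 -0.7] w -0.0 q [-0.31 -0.59 -0.96  0.66 -0.13  0.2 ]
clock: 7.75
tcp_pos: [0.5865, -0.0941, 0.012]
tool_rot: [0.7, 2.507, -0.203]
wrist_force: [-0.8, -0.6, -0.8]
gripper_width: -0.0002
grip_force: 0.5
t 7.75 tcp [ 0.5865 -0.0941  0.012 ] loc s,y,h mm [ 43.8  67.9 -42.9] rot left deg [-1.58 -2.97  0.15] F local [-0.4 -0.9 -0.8] w -0.0002 q [-0.3  -0.59 -0.96  0.66 -0.13  0.2 ]
tip loc [48.9 68.1 -7.1] tool dirs local(x,y,z): [[-0.85, 0.0, 0.52], [0.0, 1.0, -0.0], [-0.52, -0.0, -0.85]]
```

```bash
python3 -m inch '[[[0,0,0],[0.001,0.0017,0],1],[[0,0,0],[0.001,0.0017,0],1],[[0,0,0],[0,0,0],1]]'
python3 - <<'E'
from h import *
st(1)
K,D,t,M=params("top")
for y in(.018,.022,.025,.03):
    print(y,[cv2.projectPoints((M.T@(W(s,y,-.001)-t))[None],np.zeros(3),np.zeros(3),K,D)[0].ravel().round(1) for s in(.03,.048,.066)])
im2,_=bot.read_camera("top")
cv2.imwrite("pics/e.png",cv2.resize(im2[190:240,295:345,::-1],(500,500),interpolation=cv2.INTER_CUBIC))
E
```

```text
clock: 8.05
tcp_pos: [0.587, -0.0935, 0.0118]
tool_rot: [0.705, 2.507, -0.212]
wrist_force: [-12.3, -12.9, 4.2]
gripper_width: -0.0001
grip_force: 8.8
t 8.05 tcp [ 0.587  -0.0935  0.0118] loc s,y,h mm [ 43.8  68.6 -43.1] rot left deg [-1.3  -3.14  0.46] F local [ -3.9 -17.4   4.2] w -0.0001 q [-0.3  -0.58 -0.95  0.66 -0.14  0.21]
0.018 [array([320.3, 224. ]), array([323.4, 218.4]), array([326.5, 212.8])]
0.022 [array([318.9, 223.2]), array([322. , 217.6]), array([325.2, 211.9])]
0.025 [array([317.9, 222.5]), array([321., 217.]), array([324.2, 211.3])]
0.03 [array([316.3, 221.5]), array([319.4, 215.9]), array([322.5, 210.3])]
```

View pics/e.png

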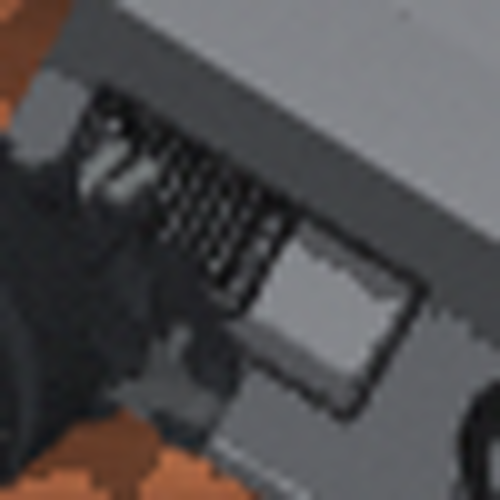

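End stop reached: 17 N lateral, and the thumb piece's right end at pixel (321.5,216.5) is y ≈ 24 mm against 25 mm expected. Backing off and retracting along the normal.

```bash
python3 -m inch '[[[0,0,0],[-0.003,-0.0051,0],1],[[0,0,0],[-0.001,-0.0017,0],1],[[0,0,0],[-0.005,0.003,0.008],1],[[0,0,0],[-0.007,0.0045,0.0125],1],[[0,0,0],[-0.005,0.003,0.0085],1]]'
python3 -c "
from h import *
st(1);tip((.048,-.062,.025))"
```

```text
clock: 8.6
tcp_pos: [0.5676, -0.0866, 0.0419]
tool_rot: [0.699, 2.506, -0.202]
wrist_force: [1.0, -0.1, -0.6]
gripper_width: 0.0
grip_force: 0.0
t 8.6 tcp [ 0.5676 -0.0866  0.0419] loc s,y,h mm [44.5 64.5 -6.9] rot left deg [-1.59 -2.92  0.12] F local [ 0.9  0.4 -0.6] w 0.0 q [-0.3  -0.71 -0.98  0.76 -0.13  0.21]
tip loc [49.6 64.7 28.8] tool dirs local(x,y,z): [[-0.85, 0.0, 0.53], [0.0, 1.0, -0.0], [-0.53, -0.0, -0.85]]
tip shift [-0.0646 -0.1089 -0.004 ]
```

```bash
python3 -m inch '[[[0,0,0],[-0.013,-0.022,0],1],[[0,0,0],[-0.013,-0.022,0],1],[[0,0,0],[-0.013,-0.022,0],1],[[0,0,0],[-0.013,-0.022,0],1],[[0,0,0],[-0.0126,-0.021,0],1]]'
python3 -m inch '[[[0,0,0],[0,0,0],1]]'
python3 -c "
from h import *
st(1);tip((.048,-.062,.014))"
```

```text
clock: 9.1
tcp_pos: [0.5213, -0.2007, 0.0383]
tool_rot: [0.706, 2.523, -0.204]
wrist_force: [0.4, 0.3, -0.1]
gripper_width: -0.0001
grip_force: 0.0
clock: 9.2
tcp_pos: [0.5209, -0.2022, 0.0385]
tool_rot: [0.71, 2.522, -0.206]
wrist_force: [-0.0, 0.7, -0.1]
gripper_width: -0.0004
grip_force: 0.0
t 9.2 tcp [ 0.5209 -0.2022  0.0385] loc s,y,h mm [ 58.8 -58.5 -21. ] rot left deg [-1.84 -3.91  0.47] F local [-0.4  0.6 -0.1] w -0.0004 q [-0.62 -0.84 -1.05  0.82  0.03 -0.07]
tip loc [ 64.5 -58.1  14.7] tool dirs local(x,y,z): [[-0.86, 0.01, 0.51], [0.0, 1.0, -0.01], [-0.51, -0.01, -0.86]]
tip shift [-0.0132  0.0034 -0.01  ]
```

```bash
python3 -m inch '[[[1.2,2,0],[-0.005,0.002,-0.002],1],[[1.2,2,0],[-0.006,0.002,-0.004],1],[[0.6,1,0],[-0.003,0,-0.003],1],[[0,0,0],[0,0,0],1]]'
python3 -c "
from h import *
st(1);tip((.048,-.062,.014))"
```

```text
clock: 9.6
tcp_pos: [0.5074, -0.1956, 0.0288]
tool_rot: [0.733, 2.621, -0.173]
wrist_force: [0.5, 0.5, -0.0]
gripper_width: 0.0002
grip_force: 0.0
t 9.6 tcp [ 0.5074 -0.1956  0.0288] loc s,y,h mm [ 40.9 -59.9 -20.4] rot left deg [-4.88 -9.    0.28] F local [ 0.2  0.7 -0. ] w 0.0002 q [-0.62 -0.71 -0.95  0.9   0.02 -0.07]
tip loc [ 50.3 -59.5  14.5] tool dirs local(x,y,z): [[-0.91, 0.0, 0.42], [0.0, 1.0, -0.01], [-0.42, -0.01, -0.91]]
tip shift [-0.0026 -0.0013 -0.0017]
```

```bash
python3 -m inch '[[[0,0,0],[-0.001,-0.001,-0.004],1],[[0,0,0],[0.0012,-0.0007,-0.002],1],[[0,0,0],[0.0015,-0.0009,-0.0025],1],[[0,0,0],[0,0,0],1]]'
python3 -c "
from h import *
st(1);tip()"
```

```text
clock: 10.0
tcp_pos: [0.5088, -0.1983, 0.0198]
tool_rot: [0.733, 2.621, -0.173]
wrist_force: [-1.9, 1.2, 1.4]
gripper_width: -0.0001
grip_force: 1.3
t 10.0 tcp [ 0.5088 -0.1983  0.0198] loc s,y,h mm [ 37.9 -61.5 -29.2] rot left deg [-4.88 -8.99  0.29] F local [-2.3  0.   1.4] w -0.0001 q [-0.63 -0.69 -0.96  0.87  0.03 -0.08]
tip loc [ 47.2 -61.1   5.7] tool dirs local(x,y,z): [[-0.91, 0.0, 0.42], [0.0, 1.0, -0.01], [-0.42, -0.01, -0.91]]
```

Contact at about 2.7 N normal. Pressing on.

```bash
python3 -m inch '[[[0,0,0],[0.001,-0.0006,-0.0016],1],[[0,0,0],[0,0,0],1]]'
python3 -m inch '[[[0,0,0],[0.001,-0.0006,-0.0016],1],[[0,0,0],[0,0,0],1]]'
python3 -m inch '[[[0,0,0],[0.0005,-0.0003,-0.0008],1],[[0,0,0],[0,0,0],1]]'
python3 -c "
from h import *
st(1);tip()"
```

```text
clock: 10.2
tcp_pos: [0.5098, -0.199, 0.0185]
tool_rot: [0.733, 2.621, -0.173]
wrist_force: [-3.8, 3.1, 1.8]
gripper_width: -0.0001
grip_force: 1.7
clock: 10.4
tcp_pos: [0.5103, -0.1993, 0.0177]
tool_rot: [0.733, 2.623, -0.173]
wrist_force: [-18.7, 12.2, 18.6]
gripper_width: 0.0001
grip_force: 13.5
clock: 10.6
tcp_pos: [0.5106, -0.1994, 0.0174]
tool_rot: [0.733, 2.623, -0.173]
wrist_force: [-26.3, 16.6, 27.1]
gripper_width: 0.0003
grip_force: 19.9
t 10.6 tcp [ 0.5106 -0.1994  0.0174] loc s,y,h mm [ 38.2 -61.5 -32.4] rot left deg [-4.9  -9.1   0.29] F local [-31.1   0.6  27.1] w 0.0003 q [-0.63 -0.68 -0.95  0.86  0.03 -0.08]
tip loc [ 47.6 -61.1   2.5] tool dirs local(x,y,z): [[-0.91, 0.0, 0.42], [-0.0, 1.0, -0.01], [-0.42, -0.01, -0.91]]
```

The key bottomed, with force rising sharply. Retracting along the normal.

```bash
python3 -m inch '[[[0,0,0],[-0.003,0.0018,0.005],1],[[0,0,0],[-0.005,0.003,0.008],1],[[0,0,0],[-0.008,0.005,0.013],1],[[0,0,0],[-0.01,0.006,0.016],1],[[0,0,0],[-0.01,0.006,0.016],1]]'
python3 -m inch '[[[0,0,0],[-0.005,0.004,0.02],1],[[0,0,0],[-0.005,0.004,0.02],1],[[0,0,0],[0,0,0],1],[[0,0,0],[0,0,0],1]]'
python3 - <<'E'
from h import *
st(1);tip()
im,d=bot.read_camera("scene");im2,_=bot.read_camera("top")
cv2.imwrite("pics/f.png",np.hstack([cv2.resize(i[v:v+120,u:u+120,::-1],(400,400),interpolation=cv2.INTER_CUBIC) for i,u,v in((im,300,140),(im2,275,150))]))
E
```

```text
clock: 11.1
tcp_pos: [0.4824, -0.18, 0.0723]
tool_rot: [0.738, 2.634, -0.171]
wrist_force: [0.6, 0.4, 0.4]
gripper_width: -0.0005
grip_force: 0.0
clock: 11.5
tcp_pos: [0.4813, -0.1751, 0.1143]
tool_rot: [0.739, 2.637, -0.172]
wrist_force: [-0.1, 0.1, -0.9]
gripper_width: 0.0001
grip_force: 0.0
t 11.5 tcp [ 0.4813 -0.1751  0.1143] loc s,y,h mm [ 63.  -55.7  68.5] rot left deg [-5.21 -9.89  0.4 ] F local [-0.1  0.  -0.9] w 0.0001 q [-0.62 -0.84 -0.87  1.13  0.02 -0.07]
tip loc [ 72.9 -55.2 103.3] tool dirs local(x,y,z): [[-0.91, 0.01, 0.4], [0.0, 1.0, -0.01], [-0.4, -0.01, -0.91]]
```

View pics/f.png

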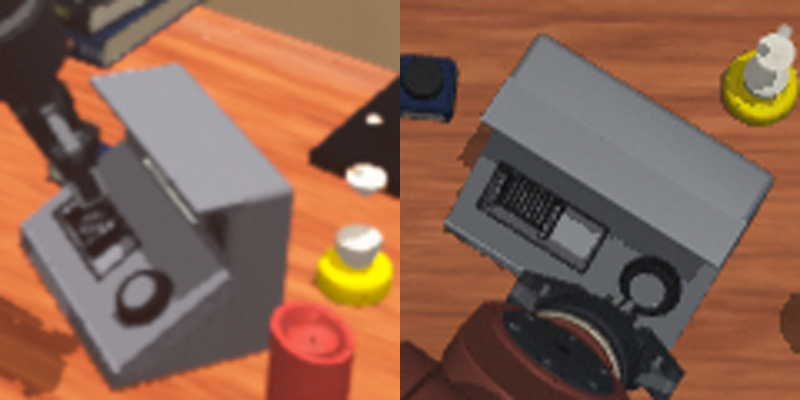

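The switch stands at the left end of its slot (525,200 in the right panel), the key is up (650,285), the arm is clear, and the neighbours are in place. Handing in.

```bash
python3 -c "
from bench import bot
print(bot.close_job())"
```

```text
the job is handed in; nothing more can be done
None
```

I slid the switch to its left end stop, then pressed the round key until it bottomed and let it come back up. The arm is clear, the things around the console look undisturbed, and I handed the job in at about 11.6 s; no verdict came back.

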